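Load a ware board with biscuit-fired cups, nested by kind

TASK

Move the five biscuit-fired cups from the kiln shelf onto the wooden ware board: nest the two wide cups on the wide cup already standing there and the two tall narrow cups on the tall one, every cup upright and fully seated in the one below. The round-bellied cup will not nest, so stand it by itself on the bare part of the board, clear of both stacks. Leave the two cups that begin the stacks where they are, do not knock over the kiln prop, and lower each cup gently into place instead of dropping it, because biscuit ware chips.

Things in the scene. Friction and masses are not known exactly. Their poses are not given: they have to be found in the camera images.
- wide_a: Wide stacking cup on the kiln shelf, pinkish-buff unglazed clay: 68 mm across, 60 high; mouth 59 across, 35 deep. Foot 49 across, 21 high, below a wider shoulder. Nested, the foot drops into the mouth below (5 mm play) until the shoulder rests on its rim: origins 39 mm apart in height. Origin: centre of underside, z up. 0.11-0.2 kg. One of two alike, in either order.
- wide_b: Wide stacking cup on the kiln shelf, pinkish-buff unglazed clay: 68 mm across, 60 high; mouth 59 across, 35 deep. Foot 49 across, 21 high, below a wider shoulder. Nested, the foot drops into the mouth below (5 mm play) until the shoulder rests on its rim: origins 39 mm apart in height. Origin: centre of underside, z up. 0.11-0.2 kg. One of two alike, in either order.
- tall_a: Tall narrow stacking cup on the kiln shelf, pinkish-buff unglazed clay: 54 mm across, 78 high; mouth 46 across, 50 deep. Foot 36 across, 24 high, below a wider shoulder. Nested, the foot drops into the mouth below (5 mm play) until the shoulder rests on its rim: origins 54 mm apart in height. Origin: centre of underside, z up. 0.11-0.2 kg. One of two alike, in either order.
- tall_b: Tall narrow stacking cup on the kiln shelf, pinkish-buff unglazed clay: 54 mm across, 78 high; mouth 46 across, 50 deep. Foot 36 across, 24 high, below a wider shoulder. Nested, the foot drops into the mouth below (5 mm play) until the shoulder rests on its rim: origins 54 mm apart in height. Origin: centre of underside, z up. 0.11-0.2 kg. One of two alike, in either order.
- bellied: Round-bellied cup of the same clay, on the kiln shelf: 66 mm high, foot 40 mm across, belly 66 mm across at its widest (34 mm above the origin), narrowing to a neck 48 mm across at 56 mm and a rim 51 mm across. Its shape does not nest with the stacking cups. Origin: centre of the underside, z up through the mouth. 0.12-0.21 kg.
- wide_base: The wide cup already on the ware board, where the stack of wide cups begins; same shape and sizes as wide_a. Loose. Origin: centre of the underside, z up.
- tall_base: The tall narrow cup already on the ware board, where the stack of tall cups begins; same shape and sizes as tall_a. Loose. Origin: centre of the underside, z up.
- ware_board: Light wooden plank lying on the bench, fixed, 400 mm along its x, 150 mm along its y, 20 mm thick. Room for three stacks in a row along its x, at about x = -120, 0 and +120 mm (y = 0): wide_base and tall_base take two (within 8 mm), the third is bare but for a thin dried ring of slip. Origin: centre of the underside; the top is 20 mm above it.
- kiln_shelf: Grey-buff refractory slab lying on the bench, fixed, 330 mm along its x, 235 mm along its y, 16 mm thick. The five cups and the kiln prop stand on it in any order, in two rows of three along its x: places at x = -105, 0, +105 mm, y = -58 and +58 mm (within 8 mm). Origin: centre of the underside; the top is 16 mm above it.
- kiln_prop: Kiln prop among the cups on the kiln shelf: loose grey-buff solid cylinder standing upright, 34 mm across and 50 mm high with a notched head. It stays where it is. Origin: centre of the underside, z up.
There are look-alikes about, which are no part of the job. What is shaped like the bellied but purple or red is not meant. What is shaped like the wide_b but green or orange is not meant.

How it is judged:
By the outcome, as a careful person would: the job done as asked, in the order asked, and still so for the second after the job is handed in, with the robot touching nothing.
It also fails if it takes over 112 s, if anything falls off the work surface, if the arm or the gripper's body presses on something with over 40 N, if the wrist force passes 120 N, or if a joint passes its speed limit or range.

ROBOT

A 6-joint arm with a two-finger parallel gripper is mounted at the origin on the work surface. World frame = base frame: x ahead of the robot, y to its left, z up, the work surface at z = 0. Lengths are in m, angles in rad, forces in N, time in s.
With the tool pointing down it reaches from about 0.35 to 0.975 m from the base axis. Payload 4.9 kg.
Tool frame: the origin (TCP) lies midway between the tips of the shut fingers; the grasp point (between the pads) lies 19 mm behind it; z points along the fingers, y is the line along which they close (so a half turn about z gives the same grasp; the last joint's range is limited). The gripper opens to 85 mm and grips with 20 to 120 N. Pads are 22 mm wide; open, the fingers measure 114 mm over their backs; the gripper's body (76 mm by 85 mm) begins 54 mm behind the grasp point. The pads swing forward as they close: fully open they stand 13 mm farther back than shut.
Start: joints at [1.07, 0.053, 1.613, -0, 1.476, -0.119], TCP at [0.233, 0.58, 0.231] pointing down, gripper open.
Joint ranges: [-3.01, 3.01], [-1.01, 2.22], [0.06, 2.58], [-1.02, 4.17], [0.09, 2.62], [-3.14, 3.14]. Speed limits (rad/s): [2.57, 2.57, 3.14, 3.14, 3.14, 3.14].

INTERFACE

Orientations are given as a rotation vector (axis times angle).
In Python, from station import ctrl gives the robot as it stands. The module is installed in compiled form; this text tells all that it offers.
- The arm moves only by the shell command python3 -m handwheel 'ROWS' [OPENING] [FORCE]. ROWS is JSON, a list of rows, each a list of 2 entries, a list of its own where there are three numbers: the shift along the tool's x, y, z in cm, then the turn, a rotation vector about the tool's x, y, z in rad. In form: [[[tx, ty, tz], [ax, ay, az]], ...]. A call has 1 to 5 rows; each row is the pose to reach, as a shift and turn from the pose commanded when the call began, along the tool's axes at that moment; what a row does not reach only later rows make up. A row lasts 1/8 s, in which the tool goes at most 62.5 mm and 10.7 degrees, less where a joint would pass 70% of its speed; a pose out of reach is approached as far as the arm can. A call with a gripper value outside its range is refused whole. OPENING is the gripper's target within -1 to 1 (shut at 1, half-way at 0, fully open at -1), set as the call begins (- or left out, the last holds). The fingers move at their own pace and stop on an object; FORCE is the grip in N (left out, the last holds). Time passes only in rows, so rows that repeat a pose let the fingers close. It gives the time, the measured TCP pose, the force, the opening and the grip force at its end, in the units of the state.
- ctrl.get_obs(): the state, without advancing time (a new reading comes with each control period).
- ctrl.get_image(name): name is "scene" or "top"; returns the picture (400x640x3 uint8, blue, green, red); there is no depth.
- ctrl.calibration(name): a dict with "fx", "fy", "cx", "cy" (pixels), "k1" (the pictures are not rectified: a ray, as slopes to the right and down, at radius r is drawn at 1 + k1 r^2 times it, then the intrinsics apply), "R" (3x3) and "t" (3): a world point X has camera coordinates R X + t. Camera axes: x right, y down, z forward; pixel columns grow to the right and rows downward; lengths in m; the calibration is good to about 2 mm. A picture is of the moment at which its call begins. calibration takes no time and is no camera call.
- ctrl.finish_job(): hands the job in; it is judged then, once.
Trained networks look in the newest picture that a camera, given by its name, has taken for a name from the list of things; names that differ only in an ending like _2 or _b are one class to them, and where a whole thing is asked for, a point or a joint stands for the part that bears it (a point fixed in the world has none). Each returns a list of dicts, best first, with "score" (0 to 1); they miss things now and then, are a little off and sometimes report something else, mostly with a low value. They report only what shows in the picture. A call takes as long as a camera call. They do not tell look-alikes from the thing itself.
- ctrl.look_for(camera, query): "position" ([column, row] in pixels, amid what is visible of it).
- ctrl.landmark_of(camera, query): "position" ([column, row] in pixels: a listed point, or the origin of a listed thing).
The state is a dict: "t": time; "q": joint angles; "dq": joint speeds; "effort": joint torques, N m; "tool_pos": TCP position; "tool_rot": TCP orientation; "contact_force": force on the tool from outside, world axes, zero at the start; "wrist_torque": the same for the moment, N m; "opening": finger opening in m; "grip_force": force on a finger pad.
Only numpy, scipy, OpenCV 4.12 (cv2) and the standard library are available. Lean on these libraries where they do the work, as an engineer would, in place of code of your own. Each camera call takes 0.05 s, during which the arm holds its last target. There are 200 camera calls.

## Working session

There is one attempt and no reset: what is moved stays moved. The work goes in short steps, Python scripts to look and compute and a shell command to move; the robot and the scene stay as the last step left them, time stands still between calls to the robot, and variables do not carry over. Pictures are saved under pics/ and viewed, at most 14 in all, crops included, and the job is handed in when it is done.

```bash
mkdir -p pics; cat > h.py <<'E'
import numpy as np, cv2
from station import ctrl
def px2ray(cam,p):
    c=ctrl.calibration(cam);d=np.array([(p[0]-c['cx'])/c['fx'],(p[1]-c['cy'])/c['fy']])
    s=d.copy()
    for _ in range(20): s=d/(1+c['k1']*(s@s))
    R=np.array(c['R']);t=np.array(c['t'])
    return -R.T@t, R.T@np.array([s[0],s[1],1.])
def onplane(cam,p,z):
    o,r=px2ray(cam,p); return o+r*(z-o[2])/r[2]
def tri(p1,p2,c1='scene',c2='top'):
    o1,r1=px2ray(c1,p1);o2,r2=px2ray(c2,p2)
    k=np.linalg.lstsq(np.c_[r1,-r2],o2-o1,rcond=None)[0]
    a=o1+r1*k[0];b=o2+r2*k[1]
    return (a+b)/2,np.linalg.norm(a-b)
def proj(cam,X):
    c=ctrl.calibration(cam);v=np.array(c['R'])@X+np.array(c['t']);s=v[:2]/v[2]
    s=s*(1+c['k1']*(s@s));return s*[c['fx'],c['fy']]+[c['cx'],c['cy']]
E
python3 - <<'E'
from h import *
for n in('scene','top'):
    im=ctrl.get_image(n);cv2.imwrite(f'pics/{n}0.png',im)
    c=ctrl.calibration(n);print(n,c['fx'],c['k1'],(-np.array(c['R']).T@np.array(c['t'])).round(3),np.array(c['R']).round(2).tolist())
    for q in('wide_a','tall_a','bellied','kiln_prop','ware_board','kiln_shelf'):
        print(q,[(np.round(d['position']).tolist(),round(d['score'],2)) for d in ctrl.landmark_of(n,q)])
o=ctrl.get_obs();print({k:np.round(v,3).tolist() for k,v in o.items()})
E
```

```text
scene 410.31765212315776 0.0016842468471175065 [ 1.133 -0.393  0.611] [[0.53, 0.85, 0.01], [0.5, -0.3, -0.82], [-0.69, 0.44, -0.58]]
wide_a [([346.0, 186.0], 0.93), ([446.0, 185.0], 0.87), ([493.0, 216.0], 0.82), ([408.0, 191.0], 0.64), ([435.0, 215.0], 0.34)]
tall_a [([436.0, 213.0], 0.95), ([399.0, 227.0], 0.61)]
bellied [([352.0, 152.0], 0.73), ([384.0, 171.0], 0.71), ([401.0, 159.0], 0.64)]
kiln_prop [([367.0, 204.0], 0.67)]
ware_board []
kiln_shelf [([388.0, 201.0], 0.57)]
top 510.63295398644215 -0.11256572662799845 [0.188 0.05  1.354] [[0.02, -1.0, -0.0], [-0.98, -0.02, -0.2], [0.2, 0.01, -0.98]]
wide_a [([199.0, 122.0], 0.9), ([236.0, 182.0], 0.88), ([278.0, 219.0], 0.76), ([192.0, 180.0], 0.7)]
tall_a [([284.0, 149.0], 0.97), ([243.0, 144.0], 0.81)]
bellied [([239.0, 220.0], 0.93), ([233.0, 277.0], 0.9), ([182.0, 248.0], 0.66)]
kiln_prop [([281.0, 182.0], 0.73)]
ware_board [([426.0, 186.0], 0.65)]
kiln_shelf [([260.0, 184.0], 0.97)]
{'t': 0.7, 'q': [1.07, 0.053, 1.613, -0.0, 1.476, -0.119], 'dq': [0.001, 0.001, 0.001, -0.0, 0.0, 0.0], 'effort': [-0.001, -39.356, -37.036, -0.0, 0.0, 0.0], 'tool_pos': [0.233, 0.58, 0.231], 'tool_rot': [0.596, 3.085, 0.0], 'contact_force': [-0.323, 0.133, -0.032], 'wrist_torque': [0.005, 0.008, -0.034], 'grip_force': 0.0, 'opening': 0.085}
```

View pics/scene0.png

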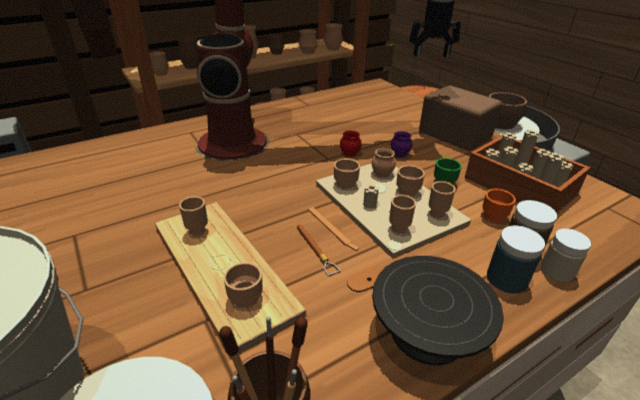

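View pics/top0.png

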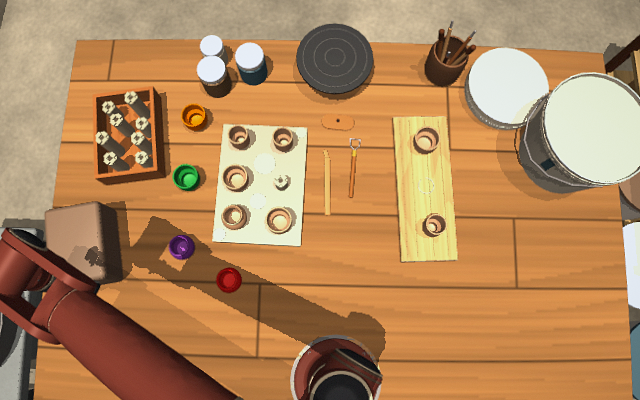

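The scene view shows shelf cups: wide at (346,173) and (410,180), bellied at (384,162), tall at (402,212) and (441,198), and the prop at (370,197). The red (350,143), purple (401,144), green (447,171) and orange (498,205) look-alikes stand off the shelf. The board has its tall base at (193,215), wide base at (243,285) and bare middle at about (220,260). I'll confirm in an enlarged crop.

```bash
python3 - <<'E'
from h import *
im=cv2.imread('pics/top0.png')
a=cv2.resize(im[118:250,205:315],None,fx=4.5,fy=4.5,interpolation=cv2.INTER_CUBIC)
b=cv2.resize(im[118:250,395:460],None,fx=4.5,fy=4.5,interpolation=cv2.INTER_CUBIC)
cv2.imwrite('pics/crop.png',np.hstack([a,b])); print(a.shape,b.shape)
s=cv2.imread('pics/scene0.png')[140:250,310:475]
cv2.imwrite('pics/crops.png',cv2.resize(s,None,fx=4.5,fy=4.5,interpolation=cv2.INTER_CUBIC))
E
```

```text
(594, 495, 3) (594, 292, 3)
```

View pics/crop.png

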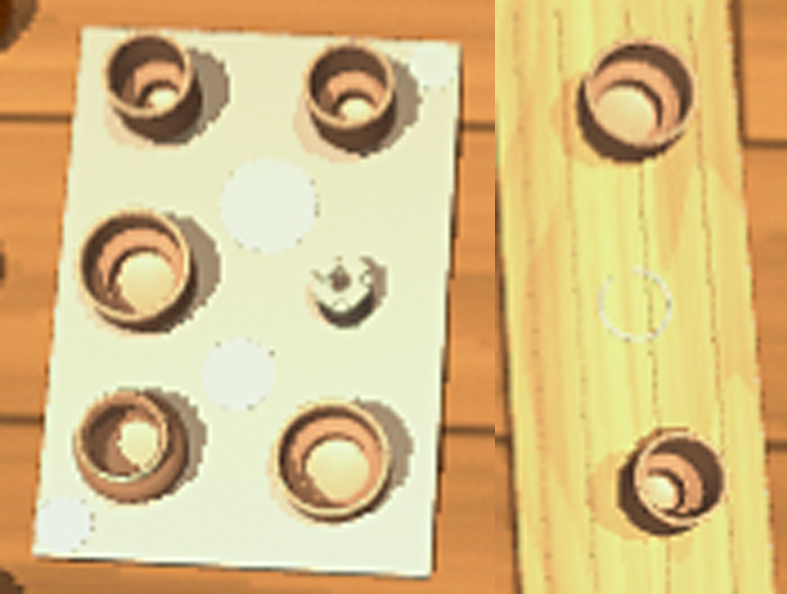

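View pics/crops.png

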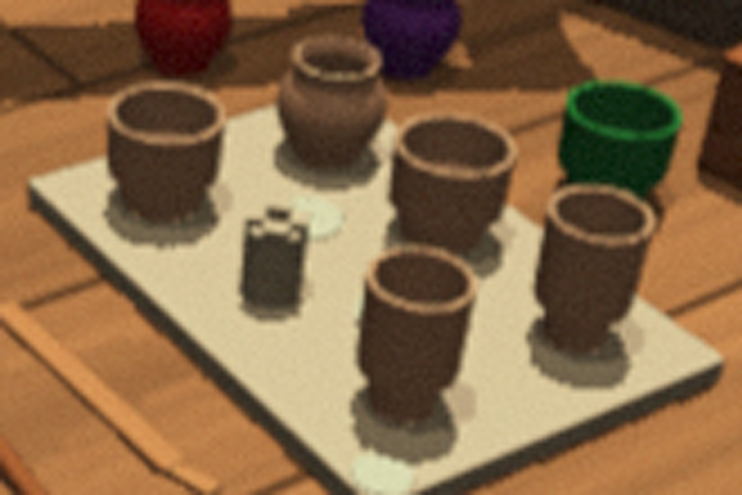

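The crops confirm it. Top view: talls at (238,136) and (283,137), wides at (235,177) and (279,220), bellied at (232,215), prop at (281,182). Wide base is at (427,139), tall base at (436,224) and the slip ring at (426,185). All the shelf cups are buff, so they're the ones meant. Next I triangulate the rim centres and refine them by edge fitting.

```bash
cat > fit.py <<'E'
from h import *
from scipy.optimize import minimize
A=np.linspace(0,2*np.pi,72,endpoint=False)
def grad(cam,im):
    g=cv2.GaussianBlur(cv2.cvtColor(im,cv2.COLOR_BGR2LAB).astype(float),(0,0),1.0)
    return sum(np.hypot(cv2.Sobel(g[...,i],cv2.CV_64F,1,0),cv2.Sobel(g[...,i],cv2.CV_64F,0,1)) for i in range(3)).astype(np.float32)
def score(cam,G,X,r):
    P=np.array([proj(cam,X+r*np.array([np.cos(a),np.sin(a),0])) for a in A],np.float32)
    return cv2.remap(G,P[:,:1],P[:,1:],cv2.INTER_LINEAR).mean()
def fit(X,rs,Gs):
    f=lambda v:-sum(score(c,G,np.array(v),r) for c,G in Gs for r in rs)
    s=minimize(f,X,method='Nelder-Mead',options=dict(initial_simplex=np.array([X,X+[.005,0,0],X+[0,.005,0],X+[0,0,.005]]),xatol=2e-4))
    return s.x,-s.fun
E
python3 - <<'E'
from fit import *
S=cv2.imread('pics/scene0.png');T=cv2.imread('pics/top0.png')
Gs=[('scene',grad('scene',S)),('top',grad('top',T))]
f=lambda p:(p[0]/4.5-.4+205,p[1]/4.5-.4+118)
g=lambda p:((p[0]-495)/4.5-.4+395,p[1]/4.5-.4+118)
s=lambda p:(p[0]/4.5-.4+310,p[1]/4.5-.4+140)
D={'tall1':(f((149,80)),s((600,217)),(.027,.023)),'tall2':(f((351,87)),s((419,280)),(.027,.023)),
'wide1':(f((136,266)),s((454,155)),(.034,.0295)),'wide2':(f((334,458)),s((166,114)),(.034,.0295)),
'bel':(f((123,436)),s((338,63)),(.0255,)),'wbase':(g((639,95)),(244,273),(.034,.0295)),'tbase':(g((678,478)),(194,206),(.027,.023))}
for k,(t,sc,r) in D.items():
    X,e=tri(sc,t); F,_=fit(X,r,Gs); print(k,X.round(4),'gap',round(e,4),'fit',F.round(4))
    for c,_ in Gs:
        I=S if c=='scene' else T
        for a in A: 
            pass
print('ring',onplane('top',g((636,303)),.02))
for n,p in dict(shelfTL=(84,28),TR=(460,45),BR=(430,576),BL=(33,555)).items(): print(n,onplane('top',f(p),.016).round(3))
for n,p in dict(prop=(341,275),).items(): print(n,onplane('top',f(p),.066).round(3))
b=[(393,117),(444,116),(457,260),(402,262)]
for p in b: print('board',onplane('top',p,.02).round(3))
E
```

```text
Traceback (most recent call last):
  File "fit.py", line 12, in fit
    s=minimize(f,X,method='Nelder-Mead',options=dict(initial_simplex=np.array([X,X+[.005,0,0],X+[0,.005,0],X+[0,0,.005]]),xatol=2e-4))
  File "fit.py", line 11, in <lambda>
    f=lambda v:-sum(score(c,G,np.array(v),r) for c,G in Gs for r in rs)
                ~~~^^^^^^^^^^^^^^^^^^^^^^^^^^^^^^^^^^^^^^^^^^^^^^^^^^^^
  File "fit.py", line 11, in <genexpr>
    f=lambda v:-sum(score(c,G,np.array(v),r) for c,G in Gs for r in rs)
                    ~~~~~^^^^^^^^^^^^^^^^^^^
  File "fit.py", line 8, in score
    P=np.array([proj(cam,X+r*np.array([np.cos(a),np.sin(a),0])) for a in A],np.float32)
                ~~~~^^^^^^^^^^^^^^^^^^^^^^^^^^^^^^^^^^^^^^^^^^^
  File "h.py", line 17, in proj
    c=ctrl.calibration(cam);v=np.array(c['R'])@X+np.array(c['t']);s=v[:2]/v[2]
ValueError: time passes only in moves, steps and waits
```

```bash
sed -i 's/^def px2ray/CAL={n:ctrl.calibration(n) for n in ("scene","top")}\ndef px2ray/; s/c=ctrl.calibration(cam)/c=CAL[cam]/' h.py
cat > m1.py <<'E'
from fit import *
S=cv2.imread('pics/scene0.png');T=cv2.imread('pics/top0.png')
Gs=[('scene',grad('scene',S)),('top',grad('top',T))]
f=lambda p:(p[0]/4.5-.4+205,p[1]/4.5-.4+118)
g=lambda p:((p[0]-495)/4.5-.4+395,p[1]/4.5-.4+118)
s=lambda p:(p[0]/4.5-.4+310,p[1]/4.5-.4+140)
D={'tall1':(f((149,80)),s((600,217)),(.027,.023)),'tall2':(f((351,87)),s((419,280)),(.027,.023)),
'wide1':(f((136,266)),s((454,155)),(.034,.0295)),'wide2':(f((334,458)),s((166,114)),(.034,.0295)),
'bel':(f((123,436)),s((338,63)),(.0255,)),'wbase':(g((639,95)),(244,273),(.034,.0295)),'tbase':(g((678,478)),(194,206),(.027,.023))}
for k,(t,sc,r) in D.items():
    X,e=tri(sc,t); F,_=fit(X,r,Gs); print(k,X.round(4),'gap',round(e,4),'fit',F.round(4))
    for I,c in((S,'scene'),(T,'top')):
        for a in A: 
            p=proj(c,F+r[0]*np.array([np.cos(a),np.sin(a),0])).round().astype(int); I[p[1],p[0]]=(255,255,0)
cv2.imwrite('pics/ov.png',np.vstack([cv2.resize(T[118:250,205:460],None,fx=2.4,fy=2.4,interpolation=0),cv2.resize(S[135:315,170:480],None,fx=1.974,fy=1.5,interpolation=0)]))
print('ring',onplane('top',g((636,303)),.02).round(4))
for n,p in dict(shelfTL=(84,28),TR=(460,45),BR=(430,576),BL=(33,555)).items(): print(n,onplane('top',f(p),.016).round(3))
print('prop',onplane('top',f((341,275)),.066).round(3))
for p in [(393,117),(444,116),(457,260),(402,262)]: print('board',onplane('top',p,.02).round(3))
E
python3 m1.py
```

```text
tall1 [0.6197 0.2707 0.089 ] gap 0.0051 fit [0.6207 0.2697 0.0884]
tall2 [0.6164 0.1523 0.091 ] gap 0.0033 fit [0.6165 0.1535 0.0881]
wide1 [0.5126 0.2743 0.0682] gap 0.0026 fit [0.5118 0.2743 0.0717]
wide2 [0.4018 0.1548 0.0743] gap 0.003 fit [0.3998 0.1546 0.0807]
bel [0.4106 0.274  0.0781] gap 0.0018 fit [0.4114 0.2716 0.0877]
wbase [ 0.6247 -0.2253  0.0792] gap 0.0031 fit [ 0.6269 -0.2282  0.0764]
tbase [ 0.3968 -0.2402  0.0891] gap 0.0034 fit [ 0.3953 -0.2415  0.0933]
ring [ 0.5134 -0.2347  0.02  ]
shelfTL [0.676 0.324 0.016]
TR [0.669 0.091 0.016]
BR [0.342 0.099 0.016]
BL [0.348 0.333 0.016]
prop [0.51  0.154 0.066]
board [ 0.705 -0.147  0.02 ]
board [ 0.713 -0.291  0.02 ]
board [ 0.313 -0.314  0.02 ]
board [ 0.305 -0.168  0.02 ]
```

View pics/ov.png

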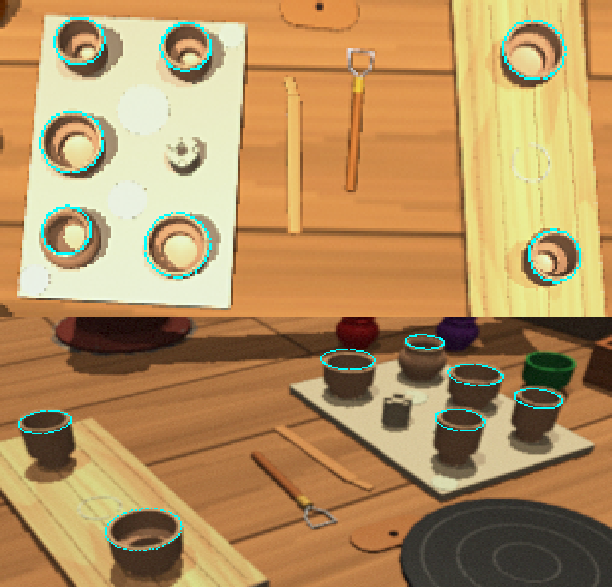

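The overlay rings sit on all seven rims in both views, and the heights match the text to about 5 mm. I fix z at those checked heights and refit x,y per camera for millimetre accuracy.

```bash
cat > m2.py <<'E'
from fit import *
S=cv2.imread('pics/scene0.png');T=cv2.imread('pics/top0.png')
Gs=[('scene',grad('scene',S)),('top',grad('top',T))]
D=dict(tall1=(.6207,.2697,.094,(.027,.023)),tall2=(.6165,.1535,.094,(.027,.023)),wide1=(.512,.2743,.076,(.034,.0295)),wide2=(.400,.1546,.076,(.034,.0295)),bel=(.411,.272,.082,(.0255,)),wbase=(.6265,-.228,.08,(.034,.0295)),tbase=(.3955,-.2415,.098,(.027,.023)))
def fxy(x,y,z,r,G):
    f=lambda v:-sum(score(c,g,np.array([v[0],v[1],z]),q) for c,g in G for q in r)
    return min((minimize(f,[x+a,y+b],method='Nelder-Mead',options=dict(initial_simplex=np.array([[x+a,y+b],[x+a+.004,y+b],[x+a,y+b+.004]]),xatol=1e-4)) for a in(-.004,.003) for b in(-.004,.003)),key=lambda s:s.fun).x
if __name__=='__main__':
  for k,(x,y,z,r) in D.items(): print(k,*[fxy(x,y,z,r,G).round(4) for G in(Gs[:1],Gs[1:],Gs)])
E
python3 m2.py
```

```text
tall1 [0.6184 0.2752] [0.6189 0.2684] [0.6178 0.2702]
tall2 [0.6229 0.1476] [0.6141 0.1527] [0.6141 0.1544]
wide1 [0.5169 0.2692] [0.5106 0.2733] [0.5113 0.2722]
wide2 [0.3947 0.1611] [0.3962 0.1539] [0.3949 0.1561]
bel [0.4039 0.2801] [0.4117 0.2722] [0.412  0.2726]
wbase [ 0.6302 -0.2292] [ 0.6257 -0.2276] [ 0.6285 -0.2282]
tbase [ 0.4023 -0.2427] [ 0.3946 -0.2404] [ 0.3961 -0.2406]
```

Measured top-camera positions: bel (.412,.272), wide1 (.511,.273), wide2 (.396,.154), tall1 (.6185,.269), tall2 (.614,.153), wbase (.626,-.228), tbase (.395,-.2405) and the bare spot (.512,-.234). The bellied cup goes first: turn the tool so it closes along world y, then approach.

```bash
python3 -m handwheel '[[[-5.6,-4.4,0],[0,0,-0.076]],[[-11.2,-8.8,0],[0,0,-0.153]],[[-16.8,-13.2,0],[0,0,-0.23]],[[-22.4,-17.6,0],[0,0,-0.306]],[[-28.1,-21.9,0],[0,0,-0.382]]]' -1 35
python3 -m handwheel '[[[0,0,0],[0,0,0]]]'
cat > st.py <<'E'
from h import *
from scipy.spatial.transform import Rotation as Ro
import sys
o=ctrl.get_obs();R=Ro.from_rotvec(o['tool_rot']);p=np.array(o['tool_pos'])
print('t',round(o['t'],2),'p',p.round(4),'x',R.as_matrix()[:,0].round(3),'z',R.as_matrix()[:,2].round(3),'open',round(o['opening'],4),'F',np.round(o['contact_force'],1))
if len(sys.argv)>3:
    d=R.inv().apply(np.array([float(a) for a in sys.argv[1:4]])-p);print('shift cm',(d*100).round(2))
E
python3 st.py .412 .272 .15
```

```text
t: 1.32
tool_pos: [0.3904, 0.3079, 0.2316]
tool_rot: [-0.005, 3.141, 0.001]
contact_force: [-0.2, -0.1, -0.2]
opening: 0.0854
grip_force: 0.0
t: 1.45
tool_pos: [0.3916, 0.3066, 0.2316]
tool_rot: [0.01, 3.141, -0.0]
contact_force: [-0.5, 1.0, -0.4]
opening: 0.0854
grip_force: 0.0
t 1.45 p [0.3916 0.3066 0.2316] x [-1.     0.006 -0.001] z [ 0.001 -0.    -1.   ] open 0.0854 F [-0.5  1.  -0.4]
shift cm [-2.05 -3.45  8.16]
```

```bash
python3 -m handwheel '[[[-2.05,-3.45,4],[0,0,0]],[[-2.05,-3.45,8.2],[0,0,0]],[[-2.05,-3.45,13],[0,0,0]],[[-2.05,-3.45,13],[0,0,0]]]' | grep pos
python3 st.py .412 .272 .022
python3 - <<'E'
from h import *
for n in('top','scene'): cv2.imwrite(f'pics/{n}1.png',ctrl.get_image(n))
I=cv2.imread('pics/scene1.png')[60:260,280:480];J=cv2.imread('pics/top1.png')[160:290,170:300]
cv2.imwrite('pics/c1.png',np.hstack([cv2.resize(I,(400,400)),cv2.resize(J,(400,400))]))
E
```

```text
tool_pos: [0.4066, 0.2743, 0.0971]
t 1.95 p [0.4066 0.2743 0.0971] x [-1.    -0.001  0.009] z [-0.009 -0.004 -1.   ] open 0.085 F [-0.5  0.6  0.5]
shift cm [-0.6  -0.21  7.51]
```

View pics/c1.png

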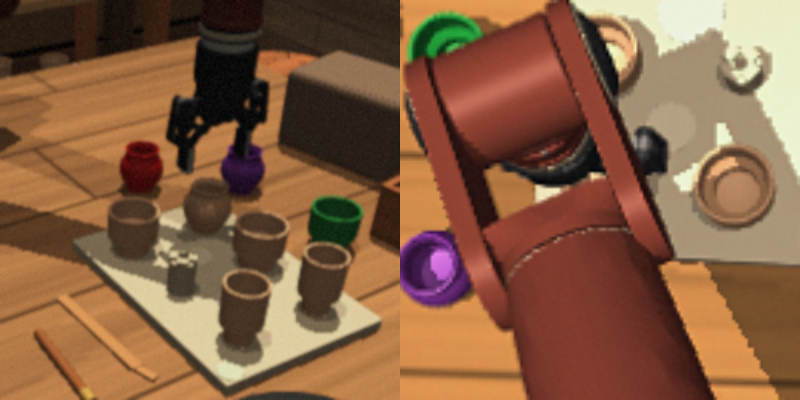

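The fingers straddle the bellied cup, which sits at (205,205) in the left crop, and no neighbour is in the way. Go down and close.

```bash
python3 -m handwheel '[[[-0.3,-0.1,3],[0,0,0]],[[-0.3,-0.1,6],[0,0,0]],[[-0.3,-0.1,7.2],[0,0,0]],[[-0.3,-0.1,7.2],[0,0,0]],[[-0.3,-0.1,7.2],[0,0,0]]]' | grep -E 'pos|rot|force'
python3 st.py .412 .272 .022
```

```text
tool_pos: [0.4146, 0.275, 0.0313]
tool_rot: [-0.001, 3.139, 0.002]
contact_force: [0.0, -0.5, -0.0]
grip_force: 0.0
t 2.67 p [0.4146 0.275  0.0313] x [-1.    -0.    -0.003] z [ 0.003  0.001 -1.   ] open 0.0857 F [ 0.  -0.5 -0. ]
shift cm [ 0.26 -0.3   0.93]
```

```bash
for i in 1 2 3; do python3 -m handwheel '[[[0,0,0],[0,0,0]]]' | grep pos; done; python3 st.py .412 .272 .022
```

```text
tool_pos: [0.4142, 0.2747, 0.0308]
tool_pos: [0.4137, 0.2744, 0.0301]
tool_pos: [0.4133, 0.2742, 0.0296]
t 3.05 p [0.4133 0.2742 0.0296] x [-1. -0. -0.] z [ 0.  0. -1.] open 0.0855 F [ 0.6  0.7 -1. ]
shift cm [ 0.13 -0.22  0.76]
```

```bash
python3 -m handwheel '[[[0,-0.1,0.4],[0,0,0]],[[0,-0.1,0.4],[0,0,0]],[[0,-0.1,0.4],[0,0,0]],[[0,-0.1,0.4],[0,0,0]]]' | grep pos; python3 st.py .412 .272 .022;  python3 -m handwheel '[[[0,0,0],[0,0,0]],[[0,0,0],[0,0,0]],[[0,0,0],[0,0,0]],[[0,0,0],[0,0,0]],[[0,0,0],[0,0,0]]]' 1 35; python3 -m handwheel '[[[0,0,0],[0,0,0]],[[0,0,0],[0,0,0]],[[0,0,0],[0,0,0]]]'
```

```text
tool_pos: [0.4132, 0.2732, 0.0253]
t 3.55 p [0.4132 0.2732 0.0253] x [-1. -0. -0.] z [ 0. -0. -1.] open 0.0853 F [-0.9  0.4 -0.5]
shift cm [ 0.12 -0.12  0.33]
t: 4.18
tool_pos: [0.4136, 0.2734, 0.0257]
tool_rot: [-0.0, 3.141, 0.001]
contact_force: [-0.2, 0.5, 2.9]
opening: 0.0641
grip_force: 39.2
t: 4.55
tool_pos: [0.4136, 0.2734, 0.0258]
tool_rot: [-0.0, 3.141, 0.001]
contact_force: [0.3, 0.9, 4.9]
opening: 0.0639
grip_force: 39.3
```

```bash
python3 -m handwheel '[[[0,0,-3],[0,0,0]],[[0,0,-7],[0,0,0]],[[0,0,-12],[0,0,0]],[[-1,-5,-12],[0,0,0]],[[-2,-11,-12],[0,0,0]]]'|grep -E 'pos|open|grip'; python3 -m handwheel '[[[-1.3,-6,0],[0,0,0]],[[-2.6,-12,0],[0,0,0]],[[-3.9,-18,0],[0,0,0]],[[-5.2,-24,0],[0,0,0]],[[-6.5,-30,0],[0,0,0]]]'|grep -E 'pos|open|grip';python3 -m handwheel '[[[0,0,0],[0,0,0]],[[0,0,0],[0,0,0]]]'; python3 st.py .5136 -.234 .06
```

```text
tool_pos: [0.4326, 0.1624, 0.1448]
opening: 0.0635
grip_force: 39.8
tool_pos: [0.4971, -0.1384, 0.1436]
opening: 0.0637
grip_force: 39.8
t: 6.05
tool_pos: [0.4971, -0.1364, 0.1436]
tool_rot: [-0.001, -3.138, -0.003]
contact_force: [0.8, 1.8, -2.0]
opening: 0.0638
grip_force: 39.9
t 6.05 p [ 0.4971 -0.1364  0.1436] x [-1.     0.001  0.003] z [-0.003  0.002 -1.   ] open 0.0638 F [ 0.8  1.8 -2. ]
shift cm [-1.69 -9.77  8.34]
```

```bash
python3 -m handwheel '[[[-0.9,-5,0],[0,0,0]],[[-1.6,-9.7,0],[0,0,0]],[[-1.6,-9.7,4],[0,0,0]],[[-1.6,-9.7,8],[0,0,0]],[[-1.6,-9.7,8],[0,0,0]]]'|grep -E 'pos|open|grip';python3 -m handwheel '[[[0,0,0],[0,0,0]],[[0,0,0],[0,0,0]]]'|grep force; python3 st.py .5136 -.234 .0298
```

```text
tool_pos: [0.511, -0.2302, 0.0606]
opening: 0.064
grip_force: 40.0
contact_force: [-0.2, -0.7, -0.6]
grip_force: 40.0
t 6.92 p [ 0.5158 -0.2342  0.0678] x [-1.    -0.001 -0.003] z [ 0.003 -0.002 -1.   ] open 0.0639 F [-0.2 -0.7 -0.6]
shift cm [0.24 0.02 3.8 ]
```

```bash
python3 -m handwheel '[[[0.2,0,1.5],[0,0,0]],[[0.2,0,2.6],[0,0,0]],[[0.2,0,3.2],[0,0,0]],[[0.2,0,3.2],[0,0,0]],[[0.2,0,3.2],[0,0,0]]]'|grep -E 'pos|force';for i in 1 2 3; do python3 -m handwheel '[[[0,0,0.1],[0,0,0]],[[0,0,0.2],[0,0,0]]]'|grep -E 'pos|tact'; done
```

```text
tool_pos: [0.5125, -0.234, 0.0335]
contact_force: [-0.5, -0.6, -1.8]
grip_force: 40.0
tool_pos: [0.5125, -0.2339, 0.0316]
contact_force: [-1.0, -0.2, -2.1]
tool_pos: [0.5124, -0.2338, 0.0298]
contact_force: [-2.9, 2.0, 5.2]
tool_pos: [0.5125, -0.2339, 0.0298]
contact_force: [-8.6, 4.4, 17.7]
```

```bash
python3 -m handwheel '[[[0,0,-0.15],[0,0,0]],[[0,0,-0.15],[0,0,0]]]'|grep -E 'pos|tact';python3 -m handwheel '[[[0,0,-0.15],[0,0,0]],[[0,0,-0.15],[0,0,0]],[[0,0,-0.15],[0,0,0]],[[0,0,-0.15],[0,0,0]],[[0,0,-0.15],[0,0,0]]]' -1;python3 -m handwheel '[[[0,0,-3],[0,0,0]],[[0,0,-8],[0,0,0]],[[0,0,-12],[0,0,0]],[[0,0,-12],[0,0,0]]]' ; python3 st.py .511 .273 .13
```

```text
tool_pos: [0.5128, -0.234, 0.0298]
contact_force: [-1.8, 1.5, 5.3]
t: 9.18
tool_pos: [0.5122, -0.2338, 0.0302]
tool_rot: [0.0, -3.141, -0.0]
contact_force: [-0.4, 0.1, -0.5]
opening: 0.0856
grip_force: 0.0
t: 9.68
tool_pos: [0.5147, -0.2353, 0.1552]
tool_rot: [-0.0, 3.134, -0.007]
contact_force: [0.4, -0.2, 0.5]
opening: 0.0852
grip_force: 0.0
t 9.68 p [ 0.5147 -0.2353  0.1552] x [-1.    -0.    -0.008] z [ 0.008 -0.005 -1.   ] open 0.0852 F [ 0.4 -0.2  0.5]
shift cm [ 0.38 50.84  2.28]
```

Placed. Now wide1 at (.511,.273); go at z≈.15, well above the prop and cups.

```bash
python3 -m handwheel '[[[0,6,0],[0,0,0]],[[0,12,0],[0,0,0]],[[0.1,18,0],[0,0,0]],[[0.2,24,0],[0,0,0]],[[0.2,30,0],[0,0,0]]]'|grep pos; python3 -m handwheel '[[[0.1,6,0],[0,0,0]],[[0.1,12,0],[0,0,0]],[[0.1,18,0],[0,0,0]],[[0.2,20.7,0],[0,0,0]],[[0.2,20.7,0],[0,0,0]]]'|grep pos; python3 -m handwheel '[[[0,0,0],[0,0,0]],[[0,0,0],[0,0,0]]]'|grep pos;python3 st.py .511 .273 .032
```

```text
tool_pos: [0.509, 0.0681, 0.1488]
tool_pos: [0.507, 0.2745, 0.1486]
tool_pos: [0.5082, 0.2719, 0.1498]
t 11.18 p [0.5082 0.2719 0.1498] x [-1.     0.001  0.001] z [-0.001 -0.001 -1.   ] open 0.0852 F [ 0.1  0.5 -0.1]
shift cm [-0.29  0.11 11.78]
```

```bash
python3 -m handwheel '[[[-0.2,0.1,5],[0,0,0]],[[-0.2,0.1,8.5],[0,0,0]],[[-0.2,0.1,11],[0,0,0]],[[-0.2,0.1,11.5],[0,0,0]],[[-0.2,0.1,11.5],[0,0,0]]]'|grep pos; python3 -m handwheel '[[[0,0,0],[0,0,0]],[[0,0,0],[0,0,0]],[[0,0,0],[0,0,0]]]'|grep pos;python3 st.py .511 .273 .032
```

```text
tool_pos: [0.5107, 0.2737, 0.0359]
tool_pos: [0.5106, 0.2744, 0.0361]
t 12.18 p [0.5106 0.2744 0.0361] x [-1.    -0.    -0.001] z [ 0.001  0.    -1.   ] open 0.0857 F [-0.4  0.6  0.9]
shift cm [-0.04 -0.14  0.41]
```

```bash
python3 -m handwheel '[[[0,-0.1,0.3],[0,0,0]],[[0,-0.1,0.3],[0,0,0]],[[0,-0.1,0.3],[0,0,0]]]'|grep pos; python3 -m handwheel '[[[0,0,0],[0,0,0]],[[0,0,0],[0,0,0]],[[0,0,0],[0,0,0]],[[0,0,0],[0,0,0]],[[0,0,0],[0,0,0]]]' 1 35;python3 st.py; python3 -m handwheel '[[[0,0,0],[0,0,0]],[[0,0,-3],[0,0,0]],[[0,0,-7],[0,0,0]],[[0,0,-12],[0,0,0]],[[0,0,-12],[0,0,0]]]'; python3 st.py .626 -.228 .16
```

```text
tool_pos: [0.5101, 0.2732, 0.0321]
t: 13.18
tool_pos: [0.5106, 0.2734, 0.0327]
tool_rot: [-0.0, 3.141, 0.001]
contact_force: [0.0, 0.5, 3.2]
opening: 0.066
grip_force: 39.1
t 13.18 p [0.5106 0.2734 0.0327] x [-1.    -0.    -0.001] z [ 0.001  0.    -1.   ] open 0.066 F [0.  0.5 3.2]
t: 13.8
tool_pos: [0.5125, 0.2741, 0.1569]
tool_rot: [-0.0, 3.134, 0.004]
contact_force: [-0.1, 0.1, -1.2]
opening: 0.0661
grip_force: 39.6
t 13.8 p [0.5125 0.2741 0.1569] x [-1.    -0.    -0.007] z [ 0.007  0.003 -1.   ] open 0.0661 F [-0.1  0.1 -1.2]
shift cm [-11.34 -50.21  -0.36]
```

```bash
python3 -m handwheel '[[[-1.3,-5.6,0],[0,0,0]],[[-2.6,-11.2,0],[0,0,0]],[[-3.9,-16.8,0],[0,0,0]],[[-5.2,-22.4,0],[0,0,0]],[[-6.5,-28,0],[0,0,0]]]'|grep pos; python3 -m handwheel '[[[-1.3,-5.6,0],[0,0,0]],[[-2.6,-11.2,0],[0,0,0]],[[-3.9,-16.8,0],[0,0,0]],[[-4.8,-20.6,0],[0,0,0]],[[-4.8,-22,0],[0,0,0]]]'|grep pos; python3 -m handwheel '[[[0,0,0],[0,0,0]],[[0,0,0],[0,0,0]],[[0,0,0],[0,0,0]]]'|grep -E 'pos|open';python3 st.py .626 -.228 .115
```

```text
tool_pos: [0.5738, -0.0084, 0.1496]
tool_pos: [0.622, -0.2284, 0.1494]
tool_pos: [0.6232, -0.2253, 0.1522]
opening: 0.0658
t 15.43 p [ 0.6232 -0.2253  0.1522] x [-1.    -0.002  0.   ] z [-0.  0. -1.] open 0.0658 F [-0.6  0.3 -1.3]
shift cm [-0.28 -0.28  3.72]
```

```bash
python3 -m handwheel '[[[-0.25,-0.25,2],[0,0,0]],[[-0.25,-0.25,3.9],[0,0,0]],[[-0.25,-0.25,3.9],[0,0,0]],[[-0.25,-0.25,3.9],[0,0,0]],[[-0.25,-0.25,3.9],[0,0,0]]]'|grep pos; python3 -m handwheel '[[[0,0,0],[0,0,0]],[[0,0,0],[0,0,0]],[[0,0,0],[0,0,0]]]'|grep -E 'pos|open'
python3 st.py .626 -.228 .0757
cat > v.py <<'E'
from h import *
import sys
n=sys.argv[1];x,y,z=map(float,sys.argv[2:5]);o=[]
for c,w in(('scene',70),('top',60)):
    I=ctrl.get_image(c);u,v=proj(c,np.array([x,y,z])).astype(int);u=max(u,w);v=max(v,w)
    o.append(cv2.resize(I[v-w:v+w,u-w:u+w],(400,400),interpolation=cv2.INTER_CUBIC))
cv2.imwrite(f'pics/{n}.png',np.hstack(o))
E
python3 v.py w1 .626 -.228 .09
```

```text
tool_pos: [0.6263, -0.2296, 0.1142]
tool_pos: [0.6259, -0.2293, 0.1135]
opening: 0.066
t 16.43 p [ 0.6259 -0.2293  0.1135] x [-1. -0. -0.] z [ 0. -0. -1.] open 0.066 F [ 0.8  0.1 -1.1]
shift cm [-0.01  0.13  3.78]
```

View pics/w1.png

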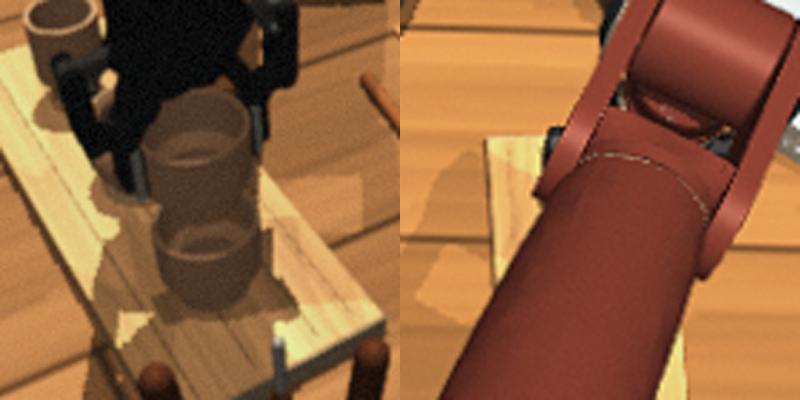

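Left crop: the held wide cup's rim is at (195,125) and the base rim at (208,235). I check that lean against the projected rims, then fit both rims in the scene camera.

```bash
python3 - <<'E'
from m2 import *
I=ctrl.get_image('scene');G=[('scene',grad('scene',I))]
for z,n in((.1135-.0167+.06,'held'),(.08,'base')):
    print(n,fxy(.626,-.2285,z,(.034,.0295),G).round(4))
for z in(.1568,.08): print(proj('scene',np.array([.6262,-.2285,z])).round(1))
E
```

```text
held [ 0.63   -0.2137]
base [ 0.6309 -0.2276]
[237.4 241.2]
[241.7 273.9]
```

By eye the lateral lean is 4.0 px against a predicted 4.3 px, so the cups are aligned; the automatic fit was misled by the fingers. Lower in steps, watching the force.

```bash
python3 -m handwheel '[[[0,0.1,1],[0,0,0]],[[0,0.1,1.7],[0,0,0]],[[0,0.1,2],[0,0,0]],[[0,0.1,2],[0,0,0]]]'|grep -E 'pos|tact';for i in 1 2 3; do python3 -m handwheel '[[[0,0,0.25],[0,0,0]],[[0,0,0.5],[0,0,0]],[[0,0,0.5],[0,0,0]]]'|grep -E 'pos|tact'; done
```

```text
tool_pos: [0.6255, -0.2281, 0.0926]
contact_force: [0.4, 0.3, -1.7]
tool_pos: [0.6257, -0.2282, 0.0881]
contact_force: [-1.0, -0.3, -2.1]
tool_pos: [0.6256, -0.2282, 0.0829]
contact_force: [0.1, 0.4, -1.1]
tool_pos: [0.6255, -0.2282, 0.0779]
contact_force: [-0.8, -0.0, -1.1]
```

Free entry; the foot is inside. Seat it at about .0757.

```bash
for i in 1 2 ; do python3 -m handwheel '[[[0,0,0.1],[0,0,0]],[[0,0,0.15],[0,0,0]],[[0,0,0.15],[0,0,0]]]'|grep -E 'pos|tact'; done
```

```text
tool_pos: [0.6258, -0.2283, 0.0768]
contact_force: [0.3, -0.5, -2.1]
tool_pos: [0.6259, -0.2283, 0.0757]
contact_force: [-1.6, -0.0, 0.9]
```

```bash
python3 -m handwheel '[[[0,0,0.1],[0,0,0]],[[0,0,0.1],[0,0,0]]]'|grep -E 'pos|tact'; python3 -m handwheel '[[[0,0,0],[0,0,0]],[[0,0,0],[0,0,0]],[[0,0,0],[0,0,0]],[[0,0,0],[0,0,0]],[[0,0,0],[0,0,0]]]' -1|grep -E 'tact|open';python3 -m handwheel '[[[0,0,-3],[0,0,0]],[[0,0,-8],[0,0,0]],[[1.6,5.5,-9],[0,0,0]],[[3.2,11,-9],[0,0,0]],[[4.8,16.5,-9],[0,0,0]]]'|grep -E 'tact|pos' ; python3 st.py .396 .154 .14
```

```text
tool_pos: [0.6261, -0.2284, 0.0757]
contact_force: [-3.7, 2.4, 5.4]
contact_force: [0.3, -0.0, 0.5]
opening: 0.0854
tool_pos: [0.5773, -0.0619, 0.1648]
contact_force: [0.4, -0.1, 0.6]
t 20.45 p [ 0.5773 -0.0619  0.1648] x [-1.     0.001 -0.001] z [ 0.001 -0.    -1.   ] open 0.0854 F [ 0.4 -0.1  0.6]
shift cm [18.15 21.58  2.46]
```

```bash
python3 -m handwheel '[[[3.8,4.5,0.3],[0,0,0]],[[7.6,9,0.6],[0,0,0]],[[11.4,13.5,1],[0,0,0]],[[15.2,18,1.5],[0,0,0]],[[18.1,21.5,2],[0,0,0]]]'|grep pos; python3 v.py after1 .626 -.228 .09; python3 -m handwheel '[[[0,0,0],[0,0,0]],[[0,0,0],[0,0,0]],[[0,0,0],[0,0,0]]]'|grep pos;python3 st.py .396 .154 .033
```

```text
tool_pos: [0.3952, 0.153, 0.1442]
tool_pos: [0.3974, 0.151, 0.1445]
t 21.55 p [0.3974 0.151  0.1445] x [-1.     0.002 -0.   ] z [ 0. -0. -1.] open 0.0856 F [ 0.3  0.5 -1.3]
shift cm [ 0.15  0.3  11.15]
```

View pics/after1.png

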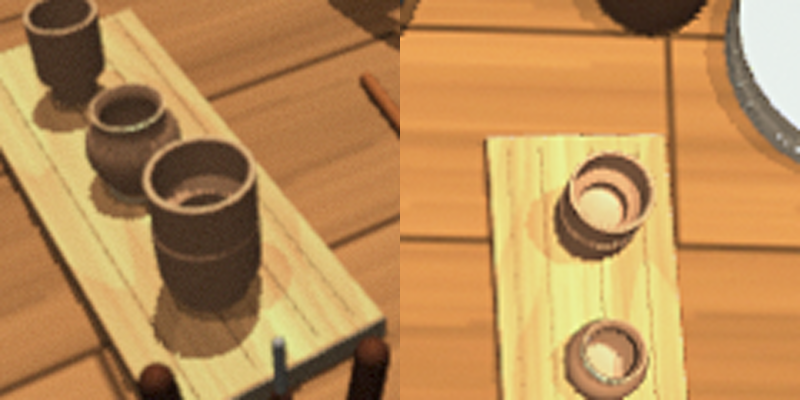

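The first wide cup is nested and seated with its seam flush at left crop (207,250), and the bellied cup stands upright at (130,140). Next is wide2.

```bash
python3 -m handwheel '[[[0.1,0.2,5],[0,0,0]],[[0.1,0.2,8.5],[0,0,0]],[[0.1,0.2,10.7],[0,0,0]],[[0.1,0.2,11.1],[0,0,0]],[[0.1,0.2,11.1],[0,0,0]]]'|grep pos; python3 -m handwheel '[[[0,0,0],[0,0,0]],[[0,0,0],[0,0,0]],[[0,0,0],[0,0,0]]]'|grep pos;python3 st.py .396 .154 .033
```

```text
tool_pos: [0.3964, 0.1535, 0.0339]
tool_pos: [0.3962, 0.1538, 0.0339]
t 22.55 p [0.3962 0.1538 0.0339] x [-1.    -0.    -0.001] z [ 0.001  0.    -1.   ] open 0.086 F [ 0.4 -0.1 -0. ]
shift cm [0.02 0.02 0.09]
```

```bash
python3 -m handwheel '[[[0,0,0.1],[0,0,0]],[[0,0,0.1],[0,0,0]],[[0,0,0.1],[0,0,0]],[[0,0,0.1],[0,0,0]],[[0,0,0.1],[0,0,0]]]' 1 35; python3 -m handwheel '[[[0,0,0],[0,0,0]],[[0,0,0],[0,0,0]]]'|grep pos; python3 -m handwheel '[[[0,0,-5],[0,0,0]],[[0,0,-10],[0,0,0]],[[0,0,-16],[0,0,0]],[[0,0,-16.5],[0,0,0]]]'|grep -E 'pos|open'; python3 st.py .626 -.228 .2
```

```text
t: 23.18
tool_pos: [0.3962, 0.1539, 0.0329]
tool_rot: [-0.0, 3.141, 0.001]
contact_force: [-1.1, 0.8, 5.4]
opening: 0.067
grip_force: 39.1
tool_pos: [0.3962, 0.1539, 0.0329]
tool_pos: [0.3981, 0.154, 0.2021]
opening: 0.067
t 23.93 p [0.3981 0.154  0.2021] x [-1.    -0.    -0.009] z [ 0.009  0.001 -1.   ] open 0.067 F [ 1.2 -1.  -2. ]
shift cm [-22.78 -38.21   0.36]
```

```bash
python3 -m handwheel '[[[-3,-5,0],[0,0,0]],[[-6,-10,0],[0,0,0]],[[-9,-15,0],[0,0,0]],[[-12,-20,0],[0,0,0]],[[-15,-25,0],[0,0,0]]]'|grep pos; python3 -m handwheel '[[[-2.7,-4.5,0],[0,0,0]],[[-5.4,-9,0],[0,0,0]],[[-7.7,-13.1,0],[0,0,0]],[[-7.7,-13.1,0],[0,0,0]],[[-7.7,-13.1,0],[0,0,0]]]'|grep pos; python3 -m handwheel '[[[0,0,0],[0,0,0]],[[0,0,0],[0,0,0]],[[0,0,0],[0,0,0]]]'|grep -E 'pos|open';python3 st.py .626 -.228 .155
```

```text
tool_pos: [0.5451, -0.0978, 0.1943]
tool_pos: [0.6215, -0.2266, 0.1946]
tool_pos: [0.6227, -0.2267, 0.1977]
opening: 0.0669
t 25.55 p [ 0.6227 -0.2267  0.1977] x [-1.    -0.001 -0.   ] z [ 0. -0. -1.] open 0.0669 F [-0.1  0.2 -1.7]
shift cm [-0.33 -0.13  4.27]
```

```bash
python3 -m handwheel '[[[-0.3,-0.13,2],[0,0,0]],[[-0.3,-0.13,4],[0,0,0]],[[-0.3,-0.13,4.4],[0,0,0]],[[-0.3,-0.13,4.4],[0,0,0]],[[-0.3,-0.13,4.4],[0,0,0]]]'|grep pos; python3 -m handwheel '[[[0,0,0],[0,0,0]],[[0,0,0],[0,0,0]],[[0,0,0],[0,0,0]]]'|grep -E 'pos|open'
python3 st.py .626 -.228 .1149
```

```text
tool_pos: [0.6262, -0.2288, 0.1541]
tool_pos: [0.6259, -0.2286, 0.1536]
opening: 0.067
t 26.55 p [ 0.6259 -0.2286  0.1536] x [-1. -0. -0.] z [ 0. -0. -1.] open 0.067 F [ 1.4  0.4 -1.1]
shift cm [-0.01  0.06  3.87]
```

```bash
python3 -m handwheel '[[[0,0.05,1],[0,0,0]],[[0,0.05,1.7],[0,0,0]],[[0,0.05,2],[0,0,0]],[[0,0.05,2],[0,0,0]]]'|grep -E 'pos|tact';for i in 1 2 3; do python3 -m handwheel '[[[0,0,0.25],[0,0,0]],[[0,0,0.5],[0,0,0]],[[0,0,0.5],[0,0,0]]]'|grep -E 'pos|tact'; done; python3 -m handwheel '[[[0,0,0.1],[0,0,0]],[[0,0,0.15],[0,0,0]],[[0,0,0.15],[0,0,0]]]'|grep -E 'pos|tact'
```

```text
tool_pos: [0.6255, -0.2279, 0.1326]
contact_force: [-0.1, -0.5, -1.0]
tool_pos: [0.6257, -0.228, 0.128]
contact_force: [-0.1, 0.3, -1.5]
tool_pos: [0.6257, -0.228, 0.1229]
contact_force: [0.1, 0.3, -2.0]
tool_pos: [0.6257, -0.228, 0.1179]
contact_force: [-0.6, 0.2, -2.2]
tool_pos: [0.6257, -0.2281, 0.1168]
contact_force: [-0.6, -0.3, -1.6]
```

```bash
python3 -m handwheel '[[[0,0,0.1],[0,0,0]],[[0,0,0.15],[0,0,0]],[[0,0,0.15],[0,0,0]]]'|grep -E 'pos|tact'; python3 -m handwheel '[[[0,0,0.1],[0,0,0]],[[0,0,0.1],[0,0,0]]]'|grep -E 'pos|tact'
```

```text
tool_pos: [0.6257, -0.2281, 0.1152]
contact_force: [0.2, 0.4, -2.3]
tool_pos: [0.626, -0.2281, 0.115]
contact_force: [-2.0, -0.1, 2.3]
```

```bash
python3 -m handwheel '[[[0,0,0.05],[0,0,0]],[[0,0,0.05],[0,0,0]],[[0,0,0.05],[0,0,0]],[[0,0,0.05],[0,0,0]],[[0,0,0.05],[0,0,0]]]' -1|grep -E 'tact|open';python3 -m handwheel '[[[0,0,-3],[0,0,0]],[[0,0,-8],[0,0,0]],[[0,5.5,-9],[0,0,0]],[[0,11,-9],[0,0,0]],[[0.2,16.5,-9],[0,0,0]]]'|grep -E 'tact|pos' ; python3 st.py .614 .153 .16; python3 v.py after2 .58 -.228 .11
```

```text
contact_force: [-0.2, -0.4, -0.1]
opening: 0.0854
tool_pos: [0.6238, -0.0617, 0.2044]
contact_force: [1.1, -0.1, -0.1]
t 30.43 p [ 0.6238 -0.0617  0.2044] x [-1.     0.    -0.001] z [ 0.001 -0.    -1.   ] open 0.0854 F [ 1.1 -0.1 -0.1]
shift cm [ 0.99 21.47  4.43]
```

View pics/after2.png

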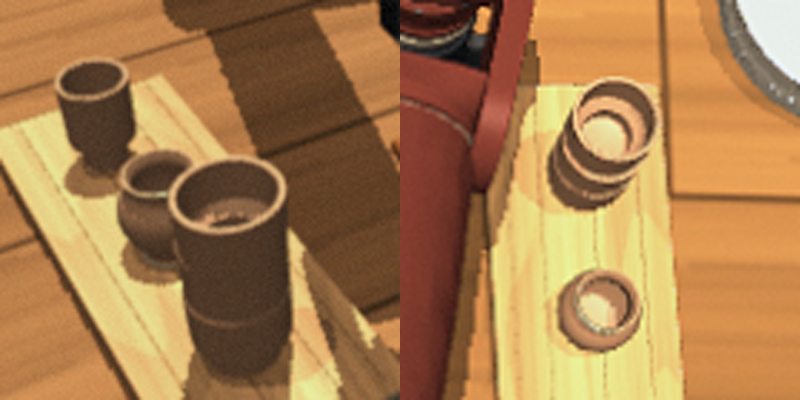

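The wide stack of three is seated and upright, with its seam flush at left crop (238,315). Next is tall2.

```bash
python3 -m handwheel '[[[0.2,5,0.5],[0,0,0]],[[0.5,10,1],[0,0,0]],[[0.7,15,2],[0,0,0]],[[0.9,20,3],[0,0,0]],[[0.9,21.5,4.5],[0,0,0]]]'|grep pos; python3 -m handwheel '[[[0,0,0],[0,0,0]],[[0,0,0],[0,0,0]],[[0,0,0],[0,0,0]]]'|grep pos;python3 st.py .614 .153 .046
```

```text
tool_pos: [0.6149, 0.1539, 0.159]
tool_pos: [0.6154, 0.1505, 0.1596]
t 31.52 p [0.6154 0.1505 0.1596] x [-1.     0.002 -0.001] z [ 0.001 -0.    -1.   ] open 0.0852 F [ 0.8  0.1 -0.2]
shift cm [ 0.16  0.25 11.36]
```

```bash
python3 -m handwheel '[[[0.1,0.15,5],[0,0,0]],[[0.1,0.15,8.5],[0,0,0]],[[0.1,0.15,10.7],[0,0,0]],[[0.1,0.15,11.3],[0,0,0]],[[0.1,0.15,11.3],[0,0,0]]]'|grep pos; python3 -m handwheel '[[[0,0,0],[0,0,0]],[[0,0,0],[0,0,0]],[[0,0,0],[0,0,0]]]'|grep pos;python3 st.py .614 .153 .046
```

```text
tool_pos: [0.6145, 0.1533, 0.0468]
tool_pos: [0.6141, 0.1535, 0.0466]
t 32.52 p [0.6141 0.1535 0.0466] x [-1.    -0.    -0.001] z [ 0.001  0.    -1.   ] open 0.0853 F [-0.2  0.2  0.1]
shift cm [ 0.01 -0.05  0.06]
```

```bash
python3 -m handwheel '[[[0,0,0],[0,0,0]],[[0,0,0],[0,0,0]],[[0,0,0],[0,0,0]],[[0,0,0],[0,0,0]],[[0,0,0],[0,0,0]]]' 1 35|grep -E 'open|tact'; python3 -m handwheel '[[[0,0,0],[0,0,0]],[[0,0,0],[0,0,0]],[[0,0,0],[0,0,0]]]'; python3 -m handwheel '[[[0,0,-5],[0,0,0]],[[0,0,-10],[0,0,0]],[[0,0,-15],[0,0,0]],[[0,0,-15],[0,0,0]]]'|grep -E 'pos|open'; python3 st.py .395 -.2405 .2
```

```text
contact_force: [-0.2, 0.3, 1.5]
opening: 0.0519
t: 33.52
tool_pos: [0.6138, 0.1534, 0.046]
tool_rot: [-0.0, 3.141, 0.0]
contact_force: [-0.8, 0.3, 1.0]
opening: 0.0514
grip_force: 36.9
tool_pos: [0.6164, 0.1539, 0.2014]
opening: 0.0516
t 34.02 p [0.6164 0.1539 0.2014] x [-1.   -0.   -0.01] z [ 0.01   0.001 -1.   ] open 0.0516 F [-0.  -0.6 -1.7]
shift cm [ 22.16 -39.43  -0.12]
```

```bash
python3 -m handwheel '[[[2.8,-5,0],[0,0,0]],[[5.6,-10,0],[0,0,0]],[[8.4,-15,0],[0,0,0]],[[11.2,-20,0],[0,0,0]],[[14,-25,0],[0,0,0]]]'|grep pos; python3 -m handwheel '[[[2.8,-5,0],[0,0,0]],[[5.6,-10,0],[0,0,0]],[[8.1,-14.4,0],[0,0,0]],[[8.1,-14.4,0],[0,0,0]],[[8.1,-14.4,0],[0,0,0]]]'|grep pos; python3 -m handwheel '[[[0,0,0],[0,0,0]],[[0,0,0],[0,0,0]],[[0,0,0],[0,0,0]]]'|grep -E 'pos|open';python3 st.py .395 -.2405 .14
```

```text
tool_pos: [0.4715, -0.0975, 0.1932]
tool_pos: [0.3923, -0.2398, 0.1941]
tool_pos: [0.3932, -0.24, 0.1958]
opening: 0.0518
t 35.65 p [ 0.3932 -0.24    0.1958] x [-1.    -0.002 -0.   ] z [ 0.  0. -1.] open 0.0518 F [-0.1  0.2 -2. ]
shift cm [-0.18 -0.05  5.58]
```

```bash
python3 -m handwheel '[[[-0.18,-0.05,2],[0,0,0]],[[-0.18,-0.05,4.5],[0,0,0]],[[-0.18,-0.05,5.7],[0,0,0]],[[-0.18,-0.05,5.7],[0,0,0]],[[-0.18,-0.05,5.7],[0,0,0]]]'|grep pos; python3 -m handwheel '[[[0,0,0],[0,0,0]],[[0,0,0],[0,0,0]],[[0,0,0],[0,0,0]]]'|grep -E 'pos|open'
python3 st.py .395 -.2405 .104; python3 v.py t1 .395 -.24 .13
```

```text
tool_pos: [0.3952, -0.2415, 0.1399]
tool_pos: [0.3947, -0.2412, 0.1391]
opening: 0.0515
t 36.65 p [ 0.3947 -0.2412  0.1391] x [-1. -0. -0.] z [ 0. -0. -1.] open 0.0515 F [ 0.2 -0.6 -1.9]
shift cm [-0.03  0.07  3.51]
```

View pics/t1.png

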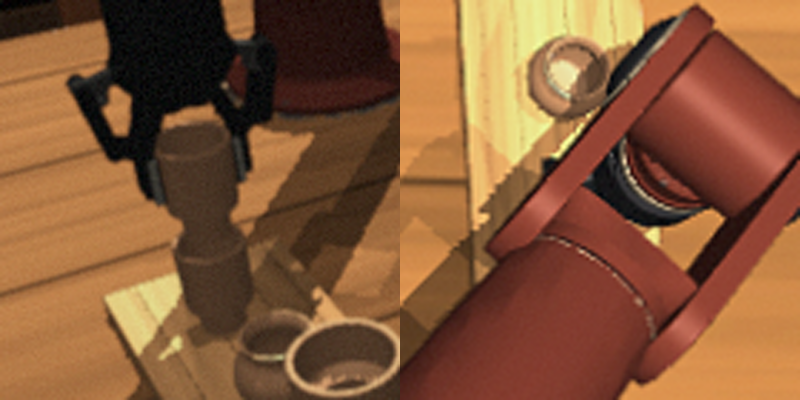

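The held tall's foot at (203,215) sits over the base rim at (211,247), consistent with the lean. Lower.

```bash
python3 -m handwheel '[[[0,0.05,0.6],[0,0,0]],[[0,0.05,1.1],[0,0,0]],[[0,0.05,1.5],[0,0,0]],[[0,0.05,1.5],[0,0,0]]]'|grep -E 'pos|tact';for i in 1 2 3; do python3 -m handwheel '[[[0,0,0.25],[0,0,0]],[[0,0,0.5],[0,0,0]],[[0,0,0.5],[0,0,0]]]'|grep -E 'pos|tact'; done
```

```text
tool_pos: [0.3943, -0.2404, 0.1231]
contact_force: [-0.2, 0.2, -1.6]
tool_pos: [0.3945, -0.2405, 0.1186]
contact_force: [0.4, -0.0, -1.9]
tool_pos: [0.3944, -0.2405, 0.1135]
contact_force: [-0.4, -0.9, -1.5]
tool_pos: [0.3944, -0.2405, 0.1085]
contact_force: [-0.2, -0.4, -2.2]
```

```bash
python3 -m handwheel '[[[0,0,0.15],[0,0,0]],[[0,0,0.3],[0,0,0]],[[0,0,0.3],[0,0,0]]]'|grep -E 'pos|tact'; for i in 1 2; do python3 -m handwheel '[[[0,0,0.1],[0,0,0]],[[0,0,0.1],[0,0,0]]]'|grep -E 'pos|tact'; done
```

```text
tool_pos: [0.3945, -0.2405, 0.1057]
contact_force: [-0.4, -0.5, -1.6]
tool_pos: [0.3946, -0.2406, 0.1047]
contact_force: [0.2, -0.7, -1.1]
tool_pos: [0.3947, -0.2407, 0.1039]
contact_force: [-0.4, 0.6, -1.8]
```

```bash
python3 -m handwheel '[[[0,0,0.1],[0,0,0]],[[0,0,0.1],[0,0,0]]]'|grep -E 'pos|tact'; python3 -m handwheel '[[[0,0,0.05],[0,0,0]],[[0,0,0.05],[0,0,0]]]'|grep -E 'pos|tact'
```

```text
tool_pos: [0.3949, -0.2407, 0.1039]
contact_force: [-1.5, 2.5, 4.7]
tool_pos: [0.3951, -0.2408, 0.1039]
contact_force: [-3.0, 3.3, 7.8]
```

Seated at .1039. Release, retreat, and go to tall1 (.6185,.269).

```bash
python3 -m handwheel '[[[0,0,-0.05],[0,0,0]],[[0,0,-0.05],[0,0,0]],[[0,0,-0.05],[0,0,0]],[[0,0,-0.05],[0,0,0]],[[0,0,-0.05],[0,0,0]]]' -1|grep -E 'tact|open';python3 -m handwheel '[[[0,0,-3],[0,0,0]],[[0,0,-8],[0,0,0]],[[-2,5,-10],[0,0,0]],[[-4,10,-10],[0,0,0]],[[-6,15,-10],[0,0,0]]]'|grep -E 'tact|pos' ; python3 st.py .6185 .269 .16; python3 v.py after3 .42 -.24 .11
```

```text
contact_force: [-0.7, 0.1, 0.5]
opening: 0.0857
tool_pos: [0.4552, -0.0894, 0.2036]
contact_force: [1.1, -0.6, -0.2]
t 41.0 p [ 0.4552 -0.0894  0.2036] x [-1.     0.001 -0.002] z [ 0.002 -0.001 -1.   ] open 0.0852 F [ 1.1 -0.6 -0.2]
shift cm [-16.3   35.85   4.36]
```

View pics/after3.png

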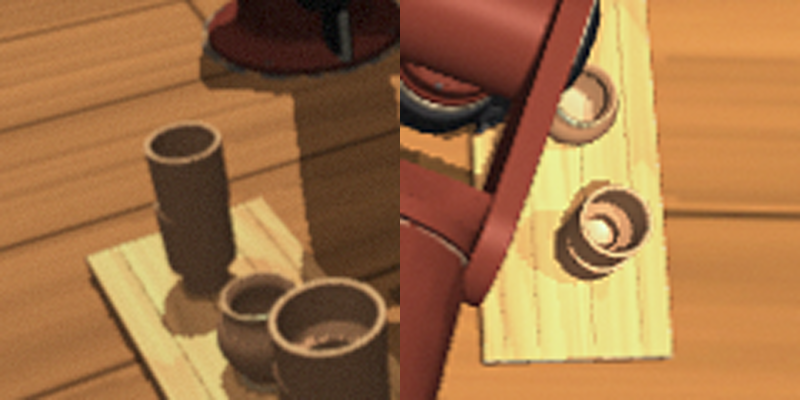

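The tall stack of two is seated, with its seam at left crop (192,210). Now tall1.

```bash
python3 -m handwheel '[[[-2.3,5,0],[0,0,0]],[[-4.6,10,0],[0,0,0]],[[-6.9,15,0],[0,0,0]],[[-9.2,20,0],[0,0,0]],[[-11.5,25,0],[0,0,0]]]'|grep pos; python3 -m handwheel '[[[-2.3,5,1],[0,0,0]],[[-4.7,10.8,3],[0,0,0]],[[-4.7,10.8,4.5],[0,0,0]],[[-4.7,10.8,4.5],[0,0,0]],[[-4.7,10.8,4.5],[0,0,0]]]'|grep pos; python3 -m handwheel '[[[0,0,0],[0,0,0]],[[0,0,0],[0,0,0]]]'|grep pos;python3 st.py .6185 .269 .046
```

```text
tool_pos: [0.5703, 0.1601, 0.2027]
tool_pos: [0.6167, 0.266, 0.1585]
tool_pos: [0.6169, 0.2668, 0.159]
t 42.6 p [0.6169 0.2668 0.159 ] x [-1.     0.001 -0.002] z [ 0.002  0.    -1.   ] open 0.0854 F [-0.6 -0.3  0.3]
shift cm [-0.14  0.22 11.3 ]
```

```bash
python3 -m handwheel '[[[-0.1,0.2,5],[0,0,0]],[[-0.1,0.2,8.5],[0,0,0]],[[-0.1,0.2,10.7],[0,0,0]],[[-0.1,0.2,11.3],[0,0,0]],[[-0.1,0.2,11.3],[0,0,0]]]'|grep pos; python3 -m handwheel '[[[0,0,0],[0,0,0]],[[0,0,0],[0,0,0]],[[0,0,0],[0,0,0]]]'|grep pos;python3 st.py .6185 .269 .046
```

```text
tool_pos: [0.6182, 0.2696, 0.0458]
tool_pos: [0.6179, 0.2696, 0.0456]
t 43.6 p [0.6179 0.2696 0.0456] x [-1.    -0.    -0.001] z [ 0.001  0.    -1.   ] open 0.0854 F [-0.4 -0.   0.6]
shift cm [-0.06 -0.06 -0.04]
```

```bash
python3 -m handwheel '[[[0,0,0],[0,0,0]],[[0,0,0],[0,0,0]],[[0,0,0],[0,0,0]],[[0,0,0],[0,0,0]],[[0,0,0],[0,0,0]]]' 1 35|grep -E 'open|tact'; python3 -m handwheel '[[[0,0,0],[0,0,0]],[[0,0,0],[0,0,0]],[[0,0,0],[0,0,0]]]'; python3 -m handwheel '[[[0,0,-5],[0,0,0]],[[0,0,-10],[0,0,0]],[[0,0,-15],[0,0,0]],[[0,0,-19],[0,0,0]],[[0,0,-19],[0,0,0]]]'|grep -E 'pos|open'; python3 st.py .395 -.2405 .235
```

```text
contact_force: [-0.5, 0.9, 2.6]
opening: 0.0513
t: 44.6
tool_pos: [0.6176, 0.2695, 0.045]
tool_rot: [-0.0, 3.141, 0.0]
contact_force: [0.2, 0.6, 2.0]
opening: 0.0512
grip_force: 36.7
tool_pos: [0.6193, 0.27, 0.2394]
opening: 0.0517
t 45.23 p [0.6193 0.27   0.2394] x [-1.    -0.    -0.007] z [ 0.007  0.002 -1.   ] open 0.0517 F [-0.1 -0.4 -1.4]
shift cm [ 22.44 -51.04   0.16]
```

```bash
python3 -m handwheel '[[[2.4,-5.5,0],[0,0,0]],[[4.8,-11,0],[0,0,0]],[[7.2,-16.5,0],[0,0,0]],[[9.6,-22,0],[0,0,0]],[[12,-27.5,0],[0,0,0]]]'|grep pos; python3 -m handwheel '[[[2.4,-5.5,0],[0,0,0]],[[4.8,-11,0],[0,0,0]],[[7.2,-16.5,0],[0,0,0]],[[10.4,-23.5,0],[0,0,0]],[[10.4,-23.5,0],[0,0,0]]]'|grep pos; python3 -m handwheel '[[[0,0,0],[0,0,0]],[[0,0,0],[0,0,0]],[[0,0,0],[0,0,0]]]'|grep -E 'pos|open';python3 st.py .3945 -.2405 .195
```

```text
tool_pos: [0.4952, -0.0069, 0.2318]
tool_pos: [0.3912, -0.2424, 0.2321]
tool_pos: [0.3942, -0.2393, 0.2345]
opening: 0.0515
t 46.85 p [ 0.3942 -0.2393  0.2345] x [-1.    -0.003  0.   ] z [-0.     0.001 -1.   ] open 0.0515 F [ 0.4 -1.1 -1.2]
shift cm [-0.04 -0.12  3.95]
```

```bash
python3 -m handwheel '[[[0,-0.1,2],[0,0,0]],[[0,-0.1,4],[0,0,0]],[[0,-0.1,4],[0,0,0]],[[0,-0.1,4],[0,0,0]],[[0,-0.1,4],[0,0,0]]]'|grep pos; python3 -m handwheel '[[[0,0,0],[0,0,0]],[[0,0,0],[0,0,0]],[[0,0,0],[0,0,0]]]'|grep -E 'pos|open'
python3 st.py .3945 -.2405 .157; python3 v.py t2 .395 -.24 .18
```

```text
tool_pos: [0.3939, -0.242, 0.1956]
tool_pos: [0.3936, -0.2417, 0.195]
opening: 0.0514
t 47.85 p [ 0.3936 -0.2417  0.195 ] x [-1. -0. -0.] z [ 0. -0. -1.] open 0.0514 F [-0.2  1.4 -1.2]
shift cm [-0.09  0.12  3.8 ]
```

View pics/t2.png

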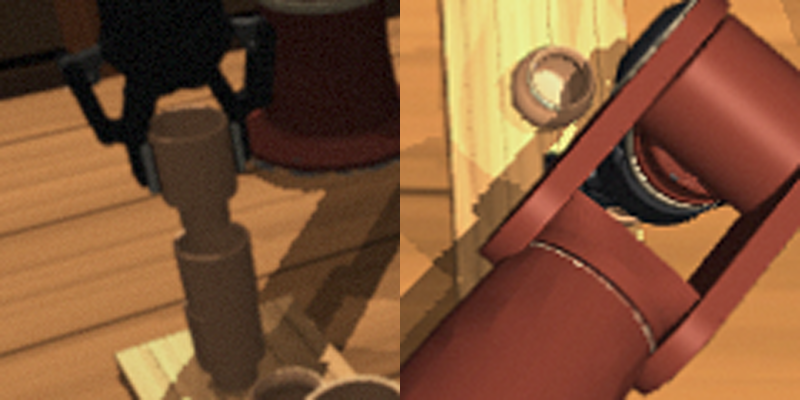

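The held foot at (206,220) lies over the rim at (212,243), aligned. Lower.

```bash
python3 -m handwheel '[[[-0.05,0.1,0.6],[0,0,0]],[[-0.05,0.1,1.1],[0,0,0]],[[-0.05,0.1,1.6],[0,0,0]],[[-0.05,0.1,1.6],[0,0,0]]]'|grep -E 'pos|tact';for i in 1 2 3; do python3 -m handwheel '[[[0,0,0.25],[0,0,0]],[[0,0,0.5],[0,0,0]],[[0,0,0.5],[0,0,0]]]'|grep -E 'pos|tact'; done;  python3 -m handwheel '[[[0,0,0.15],[0,0,0]],[[0,0,0.3],[0,0,0]],[[0,0,0.3],[0,0,0]]]'|grep -E 'pos|tact'
```

```text
tool_pos: [0.3937, -0.2404, 0.178]
contact_force: [0.4, 0.3, -1.0]
tool_pos: [0.394, -0.2405, 0.1736]
contact_force: [0.3, 0.1, -0.9]
tool_pos: [0.3939, -0.2405, 0.1684]
contact_force: [0.1, 0.5, -0.8]
tool_pos: [0.3939, -0.2405, 0.1634]
contact_force: [0.4, -0.1, -1.3]
tool_pos: [0.394, -0.2405, 0.1606]
contact_force: [1.0, -0.1, -1.2]
```

```bash
python3 -m handwheel '[[[0,0,0.1],[0,0,0]],[[0,0,0.2],[0,0,0]],[[0,0,0.2],[0,0,0]]]'|grep -E 'pos|tact'; for i in 1 2; do python3 -m handwheel '[[[0,0,0.1],[0,0,0]],[[0,0,0.1],[0,0,0]]]'|grep -E 'pos|tact'; done
```

```text
tool_pos: [0.394, -0.2406, 0.1587]
contact_force: [0.4, 0.4, -1.2]
tool_pos: [0.394, -0.2406, 0.1577]
contact_force: [-0.4, -0.8, -1.1]
tool_pos: [0.3942, -0.2408, 0.157]
contact_force: [0.5, -0.8, -0.7]
```

```bash
python3 -m handwheel '[[[0,0,0.1],[0,0,0]],[[0,0,0.1],[0,0,0]]]'|grep -E 'pos|tact'; python3 -m handwheel '[[[0,0,0.05],[0,0,0]],[[0,0,0.05],[0,0,0]]]'|grep -E 'pos|tact'
```

```text
tool_pos: [0.3945, -0.241, 0.1569]
contact_force: [-0.8, 0.7, 3.9]
tool_pos: [0.3946, -0.241, 0.1569]
contact_force: [-1.9, 1.0, 7.0]
```

```bash
python3 -m handwheel '[[[0,0,-0.05],[0,0,0]],[[0,0,-0.05],[0,0,0]],[[0,0,-0.05],[0,0,0]],[[0,0,-0.05],[0,0,0]],[[0,0,-0.05],[0,0,0]]]' -1|grep -E 'tact|open';python3 -m handwheel '[[[0,0,-3],[0,0,0]],[[0,0,-8],[0,0,0]],[[0,0,-11],[0,0,0]],[[-1,6,-11],[0,0,0]],[[-2,12,-11],[0,0,0]]]'|grep -E 'tact|pos'; python3 -m handwheel '[[[-1,6,0],[0,0,0]],[[-2,12,0],[0,0,0]],[[-3,18,0],[0,0,0]],[[-3,18,0],[0,0,0]],[[-3,18,0],[0,0,0]]]'|grep -E 'tact|pos'
python3 - <<'E'
from h import *
I=[ctrl.get_image(n) for n in('scene','top')]
cv2.imwrite('pics/fin.png',np.vstack([cv2.resize(I[0][110:330,140:500],None,fx=1.6,fy=1.6),cv2.resize(I[1][80:235,160:520],None,fx=1.6,fy=1.6)]))
E
python3 st.py
```

```text
contact_force: [-0.6, 0.1, 0.1]
opening: 0.0849
tool_pos: [0.4143, -0.1199, 0.2666]
contact_force: [-0.2, -0.5, 0.4]
tool_pos: [0.444, 0.0594, 0.2657]
contact_force: [0.4, -0.1, -0.4]
t 53.3 p [0.444  0.0583 0.2657] x [-1.     0.002  0.   ] z [-0. -0. -1.] open 0.0852 F [ 0.4 -0.9  0.6]
```

View pics/fin.png

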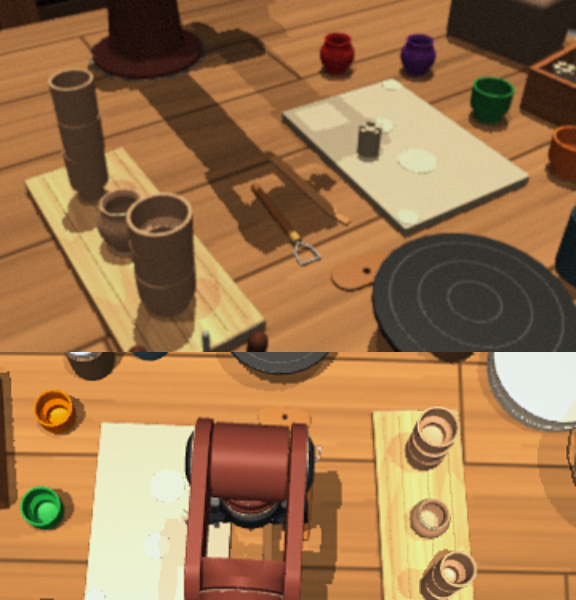

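Both stacks of three stand seated and upright at (80,130) and (163,255), the bellied cup stands alone between them at (120,220), and the prop is untouched at (370,140). Handing in.

```bash
python3 -c "
from station import ctrl
print(ctrl.finish_job())"
```

```text
the job is handed in; nothing more can be done
None
```

I've handed the job in after about 53 s: both stacks of three cups look seated and upright in the last pictures, the bellied cup stands alone between them, and the kiln prop is still standing where it was; no verdict came back.

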